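# Size a collar on the stepped mandrel and store it by size

### The job

Take the collar at the head of the row (the one next to the upright dowel on the waiting board), slide it down over the tapered mandrel until it stops by itself, and press it home there gently for about half a second, with about 10 N (7 to 15) and never more than 25 N. Read the size from the groove mark just below its lower edge (one, two or three grooves), then lift it off and lay it flat over the store post with that many nail heads. Leave the other two collars and the loose tin and tape roll where they are.

Things in the scene. Friction and masses are not known exactly. Their poses are not given: they have to be found in the camera images.
- collar_a: machined aluminium collar (plain ring), 54 mm outside diameter, 24 mm high, about 0.12 kg, one of three alike on the outside. Bore 23, 28 or 33 mm: one of each, but which of the three collars has which bore is not told. Lies flat on the waiting board; origin at the centre of its underside, z up along its axis
- collar_b: machined aluminium collar (plain ring), 54 mm outside diameter, 24 mm high, about 0.12 kg, one of three alike on the outside. Bore 23, 28 or 33 mm: one of each, but which of the three collars has which bore is not told. Lies flat on the waiting board; origin at the centre of its underside, z up along its axis
- collar_c: machined aluminium collar (plain ring), 54 mm outside diameter, 24 mm high, about 0.12 kg, one of three alike on the outside. Bore 23, 28 or 33 mm: one of each, but which of the three collars has which bore is not told. Lies flat on the waiting board; origin at the centre of its underside, z up along its axis
- row_head (a point): spot on the waiting board's top face (14 mm above the bench) where the collar to be sized lies (within about 5 mm); the board is a light wooden board 80 x 270 x 14 mm, its collars 70 mm apart along its length; the point's y axis runs along the row to the upright dowel (14 mm diameter, 30 mm high, 52 mm from this spot), x across the board; turns with the board
- mandrel: round steel stepped taper, upright, on a spring: sinks 1 mm per 9 N pressed (origin too), stops hard at 4 mm. Origin on its axis, top of the 40 mm bottom flange, 60 mm above the bench; z up. Diameters by mm above it: 36 at 0, 31 at 5 to 12, 26 at 17 to 24, 21 at 29 to 38, nose to 10 at the tip at 48; conical between. Off centre, a collar can hang up on a flare above its own stop
- stop_1 (a point): on the mandrel's axis, 27 mm above its origin: where the underside of a collar of bore 23 mm (size 1) stops, just above the mark of one dark groove; sinks with the mandrel
- stop_2 (a point): on the mandrel's axis, 15 mm above its origin: where the underside of a collar of bore 28 mm (size 2) stops, just above the mark of two grooves; sinks with the mandrel
- stop_3 (a point): on the mandrel's axis, 3 mm above its origin: where the underside of a collar of bore 33 mm (size 3) stops, just above the mark of three grooves on the flange; sinks with the mandrel
- stand: grey stand under the mandrel, fixed to the bench: plate 100 x 100 x 14 mm with four bolts 4 mm high at its corners and a 36 mm diameter socket up to 42 mm above the bench; origin at the centre of its underside
- post_1 (a point): foot of the store post for size 1, on the rack's top face (14 mm above the bench); plain wooden post, 12 mm diameter, standing 45 mm above this point; 1 round nail head in front of it. A stored collar lies flat on the rack round this post, its underside at this point
- post_2 (a point): foot of the store post for size 2, on the rack's top face (14 mm above the bench); plain wooden post, 12 mm diameter, standing 45 mm above this point; 2 round nail heads in front of it. A stored collar lies flat on the rack round this post, its underside at this point
- post_3 (a point): foot of the store post for size 3, on the rack's top face (14 mm above the bench); plain wooden post, 12 mm diameter, standing 45 mm above this point; 3 round nail heads in front of it. A stored collar lies flat on the rack round this post, its underside at this point
- rack: store rack, brown wooden board 90 x 260 x 14 mm, posts 85 mm apart along its y axis (size 1 at +y, 2 in the middle, 3 at -y), nail heads (4 mm high) on its -x side; origin at the centre of its underside
- tin: empty open tin, 67 mm diameter, 73 mm high, loose bystander; origin at the centre of its underside
- tape_roll: roll of tape lying flat, 100 mm diameter, 25 mm high, loose bystander; origin at the centre of its underside
Things that resemble listed ones, but are neither listed nor needed, are in the scene too. Leave any orange or red look-alike of the collar_b alone.

How it is judged:
On the way:
1. the collar from the head of the row sits level at its own stop on the mandrel (within 4 mm of height, 3 mm of centre) and is pressed there with 7 to 15 N for 0.3 s (((horizontal distance between each of collar_b, collar_c and row_head above 0.045 m and distance of each of collar_b, collar_c from where it was at the start of the episode below 0.02 m and horizontal distance between collar_a and mandrel below 0.003 m and z of collar_a in the frame of mandrel between 0.023 and 0.031 m and angle between collar_a's own z axis and vertical below 0.08 rad and contact force between collar_a and mandrel between 7 and 15 N) or (horizontal distance between each of collar_a, collar_c and row_head above 0.045 m and distance of each of collar_a, collar_c from where it was at the start of the episode below 0.02 m and horizontal distance between collar_b and mandrel below 0.003 m and z of collar_b in the frame of mandrel between 0.011 and 0.019 m and angle between collar_b's own z axis and vertical below 0.08 rad and contact force between collar_b and mandrel between 7 and 15 N) or (horizontal distance between each of collar_a, collar_b and row_head above 0.045 m and distance of each of collar_a, collar_b from where it was at the start of the episode below 0.02 m and horizontal distance between collar_c and mandrel below 0.003 m and z of collar_c in the frame of mandrel between -0.001 and 0.007 m and angle between collar_c's own z axis and vertical below 0.08 rad and contact force between collar_c and mandrel between 7 and 15 N))), for 0.3 s.
At the end, for the whole second after the job is handed in: the collar from the head of the row lies flat and at rest on the rack, round the post of its size (centre within 13 mm, underside within 4 mm of the rack's top, tilt under 0.08 rad); the other two collars are within 20 mm of where they were (((horizontal distance between each of collar_b, collar_c and row_head above 0.045 m and distance of each of collar_b, collar_c from where it was at the start of the episode below 0.02 m and horizontal distance between collar_a and post_1 below 0.013 m and z of collar_a in the frame of post_1 below 0.004 m and angle between collar_a's own z axis and vertical below 0.08 rad and linear speed of collar_a below 0.02 m/s) or (horizontal distance between each of collar_a, collar_c and row_head above 0.045 m and distance of each of collar_a, collar_c from where it was at the start of the episode below 0.02 m and horizontal distance between collar_b and post_2 below 0.013 m and z of collar_b in the frame of post_2 below 0.004 m and angle between collar_b's own z axis and vertical below 0.08 rad and linear speed of collar_b below 0.02 m/s) or (horizontal distance between each of collar_a, collar_b and row_head above 0.045 m and distance of each of collar_a, collar_b from where it was at the start of the episode below 0.02 m and horizontal distance between collar_c and post_3 below 0.013 m and z of collar_c in the frame of post_3 below 0.004 m and angle between collar_c's own z axis and vertical below 0.08 rad and linear speed of collar_c below 0.02 m/s))); the robot touches nothing.
It fails at once if a collar is pressed on the mandrel with more than 25 N (contact force between any of collar_a, collar_b, collar_c and mandrel above 25 N).
It fails at once if the tin or the tape roll is moved by more than 30 mm (distance of any of tin, tape_roll from where it was at the start of the episode above 0.03 m).
It also fails if it takes over 67 s, if anything falls off the work surface, if the arm or the gripper's body presses on something with over 40 N, if the wrist force passes 120 N, or if a joint passes its speed limit or range.

### The arm

A 7-joint arm with a two-finger parallel gripper is mounted at the origin on the work surface; the furniture and walls round the work are solid. World frame = base frame: x ahead of the robot, y to its left, z up, the work surface at z = 0. Lengths are in m, angles in rad, forces in N, time in s.
With the tool pointing down it reaches from about 0.425 to 0.925 m from the base axis. Payload 6.8 kg.
Tool frame: the origin (TCP) lies on the centre line of the jaws, within the pads' length; the fingertips stand 19 mm ahead of it and the grasp point (between the pads) is the TCP (bot.finger_overhang is the distance from the TCP to the fingertips, in m); z points along the fingers, y is the line along which they close (so a half turn about z gives the same grasp; the last joint's range is limited). The gripper opens to 85 mm and grips with 20 to 120 N. Pads are 22 mm wide; open, the fingers measure 114 mm over their backs; the gripper's body (76 mm by 85 mm) begins 54 mm behind the grasp point. The pads swing forward as they close: fully open they stand 13 mm farther back than shut.
Start: joints at [-1.374, 0.477, 0.022, 1.555, -0.011, 1.109, -0.083], TCP at [0.203, 0.644, 0.25] pointing down, gripper open.
Joint ranges: [-2.96, 2.96], [-0.34, 2.1], [-1.41, 1.46], [0.24, 2.44], [-1.37, 4.51], [0.17, 1.92], [-2.96, 2.96]. Speed limits (rad/s): [2.39, 2.39, 3.14, 3.14, 3.14, 3.14, 3.14].

### API

Orientations are given as a unit quaternion [x, y, z, w].
In Python, from plant import bot gives the robot as it stands.
- The arm moves only by the shell command python3 -m crank 'ROWS' [FORCE]. ROWS is text: rows parted by semicolons, each of 5 numbers parted by spaces: the closure in counts, from 0 (fully open) to 255 (shut), then the shift along the world's x, y, z in mm, then the turn about the world's z in degrees. In form: hand tx ty tz roll; .... A call has 1 to 12 rows; each row shifts and turns the commanded pose from where the row before left it; what a row does not reach is not made up. A row lasts 1/12 s, in which the tool goes at most 41.7 mm and 7.16 degrees, less where a joint would pass 70% of its speed; a pose out of reach is approached as far as the arm can. A call with a gripper value outside its range is refused whole. The fingers move at their own pace and stop on an object; FORCE is the grip in N (left out, the last holds). Time passes only in rows, so rows that do not move let the fingers close. It gives the time, the measured TCP pose, the force, the opening and the grip force at its end, in the units of the state.
- bot.state(): the state, without advancing time (a new reading comes with each control period).
- bot.snapshot(name): name is "scene" or "top" or "wrist"; returns a dict with "color" (480x640x3 uint8, blue, green, red), "vertical_fov" (degrees; the focal length in pixels is half the picture's height over the tangent of half this angle, whatever the lens; pixels are square), "cx", "cy" (the principal point, pixels), "camera_from_world" (4x4, takes a point from world to camera coordinates); the wrist camera has in their place "T_tool_cam" (4x4, takes a point from camera to tool coordinates, whose origin is the TCP and whose axes are the flange's). Camera axes: x right, y up, looking along -z (the intrinsics and any distortion apply to the point x, -y, -z); pixel columns grow to the right and rows downward; lengths in m; the calibration is good to about 2 mm. A picture is of the moment at which its call begins: read the wrist's pose just before it. There is no depth.
- bot.close_job(): hands the job in; it is judged then, once.
Trained networks look in a picture, given as the dict that the camera call returned (one of the last four; its "shot" number tells which), for a name from the list of things; names that differ only in an ending like _2 or _b are one class to them, and where a whole thing is asked for, a point or a joint stands for the part that bears it (a point fixed in the world has none). Each returns a list of dicts, best first, with "confidence" (0 to 1); they miss things now and then, are a little off and sometimes report something else, mostly with a low value. They report only what shows in the picture. A call takes as long as a camera call. They do not tell look-alikes from the thing itself.
- bot.outline_of(label, picture): "mask" (480x640 bool, what is visible of it) and "extent" ([left, top, right, bottom] in pixels, round what is visible of it).
- bot.spot_point(label, picture): "uv" ([column, row] in pixels: a listed point, or the origin of a listed thing).
The state is a dict: "clock": time; "joints": joint angles; "joint_velocities": joint speeds; "effort": joint torques, N m; "tcp_pos": TCP position; "tcp_rot": TCP orientation; "wrist_force": force on the tool from outside, world axes, zero at the start; "ft_torque": the same for the moment, N m; "width": finger opening in m; "grasp_force": force on a finger pad.
Only numpy, scipy, OpenCV 4.12 (cv2) and the standard library are available. Lean on these libraries where they do the work, as an engineer would, in place of code of your own. Each camera call takes 0.05 s, during which the arm holds its last target. There are 200 camera calls.

## Working session

There is one attempt and no reset: what is moved stays moved. The work goes in short steps, Python scripts to look and compute and a shell command to move; the robot and the scene stay as the last step left them, time stands still between calls to the robot, and variables do not carry over. Pictures are saved under pics/ and viewed, at most 10 in all, crops included, and the job is handed in when it is done.

```bash
mkdir -p pics; cat > h.py <<'E'
import numpy as np, cv2
from plant import bot
from scipy.spatial.transform import Rotation as R
def cam(p, st=None):
    """returns f,cx,cy,T world_from_cam"""
    f=240/np.tan(np.radians(p["vertical_fov"])/2)
    if "camera_from_world" in p: T=np.linalg.inv(np.array(p["camera_from_world"]))
    else:
        W=np.eye(4); W[:3,:3]=R.from_quat(st["tcp_rot"]).as_matrix(); W[:3,3]=st["tcp_pos"]
        T=W@np.array(p["T_tool_cam"])
    return f,p["cx"],p["cy"],T
def at_z(uv,z,p,st=None):
    f,cx,cy,T=cam(p,st)
    d=T[:3,:3]@np.array([(uv[0]-cx)/f,-(uv[1]-cy)/f,-1]); o=T[:3,3]
    return o+d*(z-o[2])/d[2]
def proj(X,p,st=None):
    f,cx,cy,T=cam(p,st); c=np.linalg.inv(T)@np.append(X,1)
    return np.array([cx+f*c[0]/-c[2], cy-f*c[1]/-c[2]])
E
python3 - <<'E'
from h import *
p=bot.snapshot("top"); q=bot.snapshot("scene")
print({k:v for k,v in p.items() if k not in("color","camera_from_world")})
cv2.imwrite("pics/top.png",p["color"]);cv2.imwrite("pics/scene.png",q["color"])
Z=dict(collar_a=.014,row_head=.014,mandrel=.06,stop_1=.087,stop_3=.063,stand=0,post_1=.014,post_2=.014,post_3=.014,rack=0,tin=0,tape_roll=0)
for n,pp in (("top",p),("scene",q)):
  for k,z in Z.items():
    for d in bot.spot_point(k,pp)[:5 if 'collar' in k else 2]:
      print(n,k,np.round(d["uv"]),round(d["confidence"],2),np.round(at_z(d["uv"],z,pp),3))
print(bot.state())
E
```

```text
{'vertical_fov': 49.98566265590885, 'cx': 314.040172685965, 'cy': 240.35260822868622, 'shot': 1}
top collar_a [238. 261.] 0.84 [0.419 0.18  0.014]
top collar_a [292. 251.] 0.83 [0.446 0.052 0.014]
top collar_a [202. 305.] 0.76 [0.311 0.258 0.014]
top collar_a [181. 259.] 0.71 [0.419 0.315 0.014]
top collar_a [212. 261.] 0.71 [0.417 0.242 0.014]
top row_head [181. 260.] 0.56 [0.415 0.315 0.014]
top mandrel [356. 253.] 0.66 [ 0.436 -0.095  0.06 ]
top mandrel [212. 262.] 0.35 [0.407 0.233 0.06 ]
top stop_1 [358. 252.] 0.65 [ 0.435 -0.097  0.087]
top stop_1 [356. 250.] 0.63 [ 0.438 -0.094  0.087]
top stop_3 [358. 252.] 0.65 [ 0.44  -0.099  0.063]
top stop_3 [356. 250.] 0.63 [ 0.443 -0.096  0.063]
top post_1 [313. 186.] 0.79 [0.611 0.009 0.014]
top post_1 [283. 186.] 0.62 [0.608 0.082 0.014]
top post_2 [313. 186.] 0.79 [0.611 0.009 0.014]
top post_2 [283. 186.] 0.62 [0.608 0.082 0.014]
top post_3 [313. 186.] 0.79 [0.611 0.009 0.014]
top post_3 [283. 186.] 0.62 [0.608 0.082 0.014]
top rack [314. 185.] 0.7 [0.617 0.007 0.   ]
top tin [218. 201.] 0.81 [0.568 0.24  0.   ]
top tape_roll [456. 
[... 1131 characters left out ...]
ints': array([-1.37412763,  0.47700946,  0.02242945,  1.55538377, -0.0114534 ,
        1.10933885, -0.0831386 ]), 'joint_velocities': array([-0.00079576,  0.00241745, -0.00062025, -0.00061316,  0.00065486,
        0.00102381, -0.00042713]), 'effort': array([-1.83754755e-04, -5.96316397e+01,  1.60584401e+00, -2.81552535e+01,
        1.24169191e-02,  1.56365353e-03, -1.82785392e-06]), 'tcp_pos': array([0.20257672, 0.64389962, 0.25030901]), 'tcp_rot': array([ 1.51827383e-01,  9.88407024e-01, -6.67167027e-06,  2.05363470e-05]), 'wrist_force': array([0.58191364, 0.44484725, 0.50998819]), 'ft_torque': array([-0.01078299, -0.09574026,  0.06111642]), 'grasp_force': 0.0, 'width': 0.08564505694907998}
```

View pics/top.png

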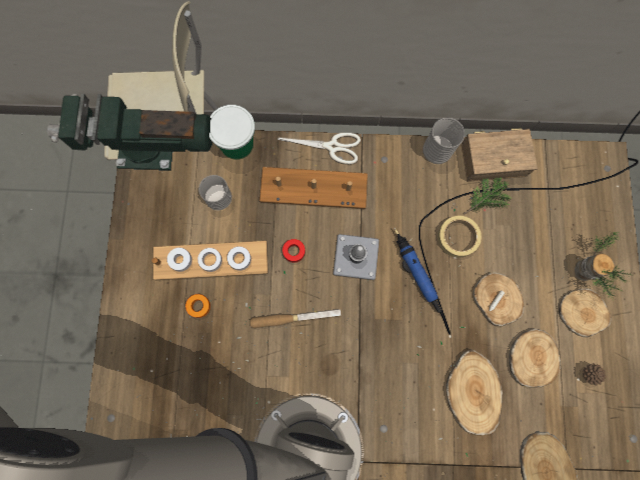

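View pics/scene.png

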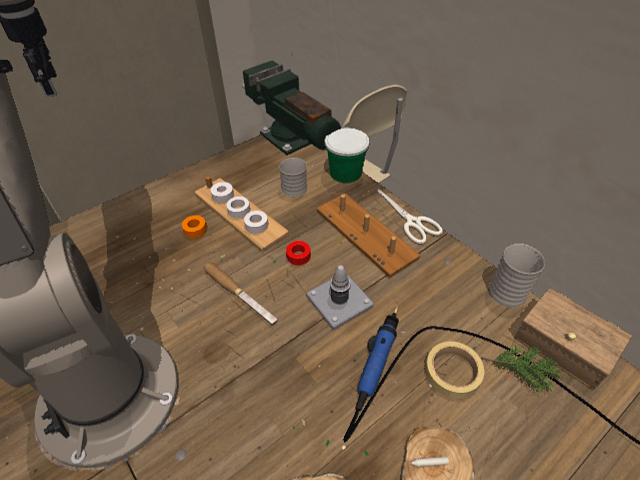

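The head collar is the grey ring at top (178,259), next to the dowel (157,261). The other grey collars are at (210,259) and (239,258). The orange (197,306) and red (293,251) look-alikes are off the board. I'll move over the head collar and confirm it with the wrist camera.

```bash
python3 -m crank '0 20 -33 0 -7.1;0 20 -33 0 -7.1;0 20 -33 0 -7.1;0 20 -33 0 -7.1;0 20 -33 0 -7.1;0 20 -33 0 -7.1;0 20 -33 0 -7.1;0 20 -33 0 -7.1;0 20 -33 0 -7.1;0 20 -33 0 -7.1;0 0 0 0 0;0 0 0 0 0'
python3 - <<'E'
from h import *
st=bot.state(); p=bot.snapshot("wrist")
print(st["tcp_pos"],st["tcp_rot"],np.round(p["T_tool_cam"],3),p["vertical_fov"],p["cx"],p["cy"])
cv2.imwrite("pics/w1.png",p["color"])
for k,z in dict(collar_a=.014,row_head=.014).items():
  for d in bot.spot_point(k,p): print(k,np.round(d["uv"]),round(d["confidence"],2),np.round(at_z(d["uv"],z,p,st),4))
E
```

```text
clock: 2.3
tcp_pos: [0.4039, 0.3118, 0.2507]
tcp_rot: [0.699, 0.715, 0.0, 0.0]
wrist_force: [-0.8, 0.6, -0.1]
width: 0.0856
grasp_force: 0.0
[0.40391332 0.31178024 0.25071032] [6.99273043e-01 7.14854592e-01 3.45334809e-04 7.50753088e-05] [[-0.     0.956  0.292  0.074]
 [ 1.     0.     0.001 -0.   ]
 [ 0.001  0.292 -0.956 -0.124]
 [ 0.     0.     0.     1.   ]] 65.92214076056705 316.96346119239996 239.45352987936457
collar_a [329. 268.] 0.89 [0.4172 0.2451 0.014 ]
collar_a [328. 202.] 0.78 [0.4139 0.3151 0.014 ]
collar_a [225. 243.] 0.77 [0.3109 0.2704 0.014 ]
collar_a [331. 328.] 0.65 [0.4222 0.1751 0.014 ]
collar_a [347. 412.] 0.56 [0.445  0.0624 0.014 ]
row_head [324. 202.] 0.64 [0.4102 0.315  0.014 ]
```

View pics/w1.png

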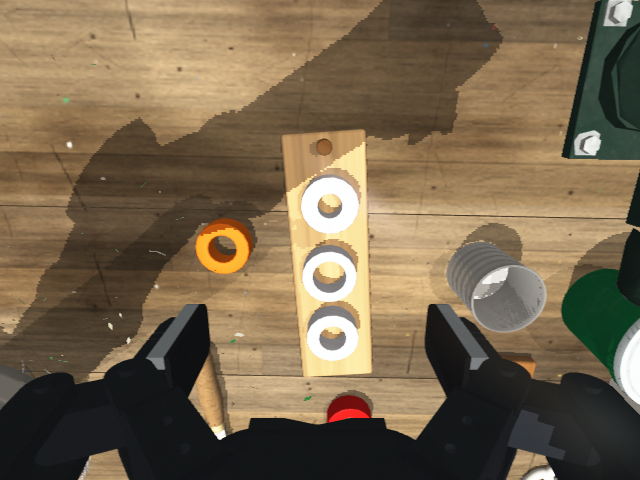

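The wrist view confirms it: the head collar is at (330,204), with the dowel at (324,147) just beyond it. The orange ring (223,247) is off the board. Next I'll fit the collar's top face precisely.

```bash
cat >> h.py <<'E'
def ring(p,st,z,uv,thr=200,r=45):
    """fit outer & bore contours of bright top face near uv -> world centres and diameters"""
    m=(p["color"].min(2)>thr).astype(np.uint8)
    cs,h=cv2.findContours(m,cv2.RETR_CCOMP,cv2.CHAIN_APPROX_NONE); out=[]
    for c,hh in zip(cs,h[0]):
        if len(c)<25: continue
        P=np.array([at_z(a[0],z,p,st)[:2] for a in c],np.float32)
        if np.linalg.norm(c[:,0].mean(0)-uv)>r: continue
        ((x,y),(a,b),_)=cv2.fitEllipse(P)
        out.append(("bore" if hh[3]>=0 else "outer",round(x,4),round(y,4),round(a*1000,1),round(b*1000,1)))
    return out
E
python3 - <<'E'
from h import *
st=bot.state(); p=bot.snapshot("wrist")
for uv in ((330,204),(329,272),(333,334)):
  for t in (170,200,230): print(uv,t,ring(p,st,.038,np.array(uv),t,25))
E
```

```text
(330, 204) 170 [('outer', 0.4201, 0.3249, 50.7, 89.4), ('bore', 0.415, 0.3151, 22.1, 23.1)]
(330, 204) 200 [('outer', 0.4151, 0.316, 51.9, 52.6), ('bore', 0.415, 0.316, 23.7, 24.0)]
(330, 204) 230 [('outer', 0.4151, 0.3161, 51.5, 52.1), ('bore', 0.4151, 0.316, 24.2, 24.5)]
(329, 272) 170 [('outer', 0.4171, 0.2446, 52.4, 54.1), ('bore', 0.4167, 0.2438, 31.5, 33.1)]
(329, 272) 200 [('outer', 0.4168, 0.2449, 51.9, 52.6), ('bore', 0.4169, 0.2449, 33.6, 34.0)]
(329, 272) 230 [('outer', 0.4168, 0.2449, 51.6, 52.1), ('bore', 0.4168, 0.2449, 34.2, 34.4)]
(333, 334) 170 [('outer', 0.4259, 0.1717, 49.3, 73.3), ('bore', 0.4224, 0.176, 27.3, 28.6)]
(333, 334) 200 [('outer', 0.4223, 0.1765, 52.0, 52.8), ('bore', 0.4222, 0.1766, 28.8, 29.5)]
(333, 334) 230 [('outer', 0.4222, 0.1766, 51.5, 52.0), ('bore', 0.4222, 0.1766, 29.2, 29.8)]
```

```bash
python3 -m crank '0 11 4 -30 2;0 0 0 -30 0;0 0 0 -30 0;0 0 0 -30 0;0 0 0 -30 0;0 0 0 0 0;0 0 0 0 0;0 0 0 0 0' 60
python3 - <<'E'
from h import *
st=bot.state(); p=bot.snapshot("wrist")
cv2.imwrite("pics/w2.png",p["color"])
for d in bot.spot_point("collar_a",p)[:2]:
  print(d["uv"],at_z(d["uv"],.014,p,st))
  for t in (200,230): print(ring(p,st,.038,np.array(d["uv"]),t,60))
print(st["tcp_pos"], proj([.415,.316,.038],p,st))
E
```

```text
clock: 3.17
tcp_pos: [0.4139, 0.319, 0.1015]
tcp_rot: [0.685, 0.729, 0.001, -0.0]
wrist_force: [0.6, -0.0, 1.3]
width: 0.0856
grasp_force: 0.0
[319.4, 261.0] [0.41535929 0.31510248 0.014     ]
[('outer', 0.4151, 0.316, 51.9, 52.2), ('bore', 0.415, 0.316, 23.8, 24.1)]
[('outer', 0.4152, 0.3137, 46.1, 53.3), ('bore', 0.415, 0.3159, 24.2, 24.3)]
[317.4, 359.4] [0.41850584 0.24576319 0.014     ]
[('outer', 0.4169, 0.245, 52.1, 52.6), ('bore', 0.4169, 0.245, 33.5, 33.9)]
[('outer', 0.4169, 0.245, 51.7, 52.2), ('bore', 0.4169, 0.2449, 33.9, 34.2)]
[0.41393229 0.31901775 0.10148995] [319.12879113 274.67997479]
```

View pics/w2.png

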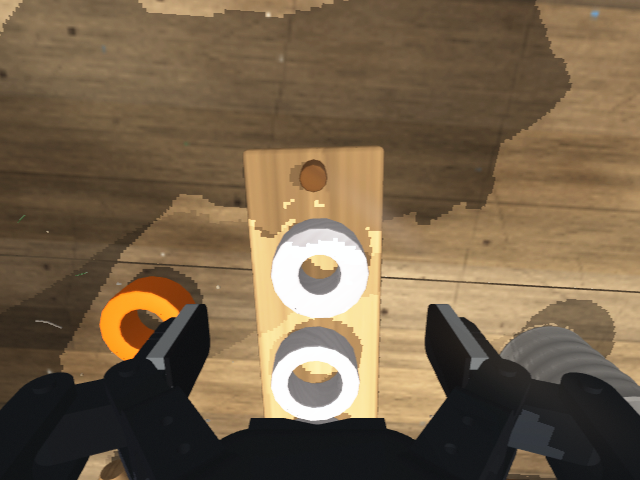

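The wrist camera is close now, with the collar at (320,270) and the dowel at (313,176); the position agrees with the earlier fit. I'll descend, grip and lift a little.

```bash
python3 -m crank '0 1 -3 -22 0;0 0 0 -22 0;0 0 0 -22 0;0 0 0 0 0;0 0 0 0 0' 60 && python3 -m crank '255 0 0 0 0;255 0 0 0 0;255 0 0 0 0;255 0 0 0 0;255 0 0 0 0;255 0 0 0 0;255 0 0 0 0;255 0 0 0 0;255 0 0 0 0;255 0 0 0 0' 60
```

```text
clock: 3.68
tcp_pos: [0.4148, 0.3151, 0.0351]
tcp_rot: [0.685, 0.729, 0.0, -0.0]
wrist_force: [-0.3, -0.9, 0.7]
width: 0.0853
grasp_force: 0.0
clock: 4.52
tcp_pos: [0.4155, 0.3158, 0.0364]
tcp_rot: [0.685, 0.729, 0.001, -0.0]
wrist_force: [-2.2, -1.0, 12.9]
width: 0.0517
grasp_force: 60.9
```

```bash
python3 -m crank '255 0 0 10 0;255 0 0 30 0;255 0 0 40 0;255 0 0 40 0;255 0 0 20 0;255 0 0 0 0' && python3 -m crank '255 2 -38 0 0;255 2 -38 0 0;255 2 -38 0 0;255 2 -38 0 0;255 2 -38 0 0;255 2 -38 0 0;255 2 -38 0 0;255 2 -38 0 0;255 2 -38 0 0;255 2 -38 0 0;255 2 -38 0 0;255 2 -38 0 0' && python3 -m crank '255 0 0 0 0;255 0 0 0 0;255 0 0 0 0;255 0 0 0 0'
python3 - <<'E'
from h import *
st=bot.state(); p=bot.snapshot("wrist"); q=bot.snapshot("scene")
cv2.imwrite("pics/w3.png",p["color"])
print(st["tcp_pos"],st["tcp_rot"])
for k,z in dict(mandrel=.06,stop_1=.087,stop_2=.075,stop_3=.063,stand=0).items():
  for d in bot.spot_point(k,p)[:2]: print(k,d["uv"],round(d["confidence"],2),np.round(at_z(d["uv"],z,p,st),4))
for d in bot.spot_point("collar_a",p)[:2]:
  print(d["uv"],d["confidence"])
  for t in (170,200,230): print(ring(p,st,st["tcp_pos"][2]+.002,np.array(d["uv"]),t,60))
E
```

```text
clock: 5.02
tcp_pos: [0.417, 0.3167, 0.18]
tcp_rot: [0.685, 0.728, 0.005, -0.0]
wrist_force: [1.0, 0.6, -1.2]
width: 0.0515
grasp_force: 63.6
clock: 6.02
tcp_pos: [0.4376, -0.1427, 0.1742]
tcp_rot: [0.685, 0.729, 0.0, -0.0]
wrist_force: [1.2, 0.6, -1.7]
width: 0.0514
grasp_force: 63.5
clock: 6.35
tcp_pos: [0.4383, -0.1397, 0.174]
tcp_rot: [0.684, 0.729, -0.0, -0.001]
wrist_force: [0.5, 0.7, -1.1]
width: 0.0517
grasp_force: 63.5
[ 0.43825971 -0.1396729   0.17398822] [ 6.84264586e-01  7.29233579e-01 -2.77874910e-05 -6.02353125e-04]
mandrel [325.2, 183.3] 0.77 [ 0.4406 -0.1001  0.06  ]
stop_1 [327.0, 184.5] 0.91 [ 0.4408 -0.0968  0.087 ]
stop_1 [326.4, 188.6] 0.84 [ 0.4406 -0.0992  0.087 ]
stop_2 [327.0, 184.5] 0.91 [ 0.4412 -0.0986  0.075 ]
stop_2 [326.4, 188.6] 0.84 [ 0.4411 -0.1011  0.075 ]
stop_3 [327.0, 184.5] 0.91 [ 0.4417 -0.1004  0.063 ]
stop_3 [326.4, 188.6] 0.84 [ 0.4415 -0.103   0.063 ]
stand [324.1, 167.0] 0.62 [ 0.4406 -0.0959  0.    ]
stand [323.8, 186.7] 0.44 [ 0.4414 -0.1116  0.    ]
[318.7, 306.1] 0.66
[('outer', 0.4383, -0.1537, 20.8, 50.3), ('outer', 0.4442, -0.12, 11.7, 32.1)]
[('outer', 0.4383, -0.1537, 20.8, 49.9), ('outer', 0.4403, -0.117, 7.4, 21.4)]
[('outer', 0.4383, -0.1537, 20.7, 49.2)]
[565.7, 38.5] 0.47
[]
[]
[]
```

View pics/w3.png

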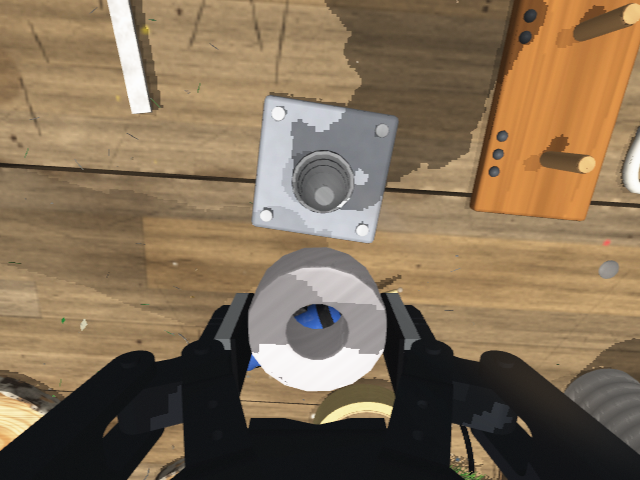

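The mandrel's nose disc is at about (324,195) with its flange at (323,181). The collar is held with its top face at about (317,320). I'll refine both in the same picture.

```bash
python3 - <<'E'
from h import *
st=bot.state(); p=bot.snapshot("wrist"); im=p["color"]
zt=st["tcp_pos"][2]+.0016
for n,uv in zip("bolt bolt bolt bolt mean tip".split(),[(278,114),(381,131),(362,230),(266,216),(321.75,172.75),(324,195)]):
  print(n,np.round(at_z(uv,.108 if n=="tip" else .018,p,st),4))
def circ(c,r,z): return np.array([proj([c[0]+r*np.cos(t),c[1]+r*np.sin(t),z],p,st) for t in np.linspace(0,2*np.pi,180)],np.float32)
g=cv2.GaussianBlur(im,(0,0),.8).astype(float)
def score(c,r,z):
  d=0.0006
  a=[cv2.remap(g,*np.split(circ(c,r+s,z),2,1),cv2.INTER_LINEAR)[:,0] for s in(-d,d)]
  return np.minimum(np.abs(a[0]-a[1]).sum(1),60).mean()
def best(c0,rs,z,w=.006):
  o=[]
  for r in rs:
    for dx in np.arange(-w,w,.0004):
      for dy in np.arange(-w,w,.0004):
        o.append((score((c0[0]+dx,c0[1]+dy),r,z),c0[0]+dx,c0[1]+dy,r))
  return sorted(o)[::-1][:3]
c1=st["tcp_pos"][:2]
res=[(best(c1,[.0270],zt),zt),(best(c1,[.0115],zt),zt),(best((.441,-.098),[.02],.06),.06),(best((.441,-.098),[.005],.108),.108)]
v=cv2.resize(im[80:420,180:460],None,fx=2,fy=2,interpolation=cv2.INTER_CUBIC)
for b,z in res:
  print(np.round(b,4).tolist())
  cv2.polylines(v,[np.int32((circ(b[0][1:3],b[0][3],z)-[180,80])*2)],True,(0,0,255),1)
cv2.imwrite("pics/fit.png",v[:600])
print(st["tcp_pos"])
E
```

```text
bolt [ 0.4051 -0.0599  0.018 ]
bolt [ 0.4802 -0.067   0.018 ]
bolt [ 0.4737 -0.1422  0.018 ]
bolt [ 0.3982 -0.1356  0.018 ]
mean [ 0.4392 -0.0997  0.018 ]
tip [ 0.4394 -0.1004  0.108 ]
[[57.6736, 0.4382, -0.1403, 0.027], [54.8731, 0.4382, -0.1399, 0.027], [53.7213, 0.4386, -0.1403, 0.027]]
[[60.0, 0.4382, -0.1395, 0.0115], [60.0, 0.4382, -0.1399, 0.0115], [60.0, 0.4382, -0.1403, 0.0115]]
[[57.8758, 0.4386, -0.0996, 0.02], [57.4786, 0.4386, -0.1, 0.02], [56.9555, 0.4382, -0.1, 0.02]]
[[60.0, 0.4394, -0.0996, 0.005], [60.0, 0.4394, -0.1, 0.005], [60.0, 0.439, -0.0992, 0.005]]
[ 0.43861554 -0.14073133  0.17432665]
```

View pics/fit.png

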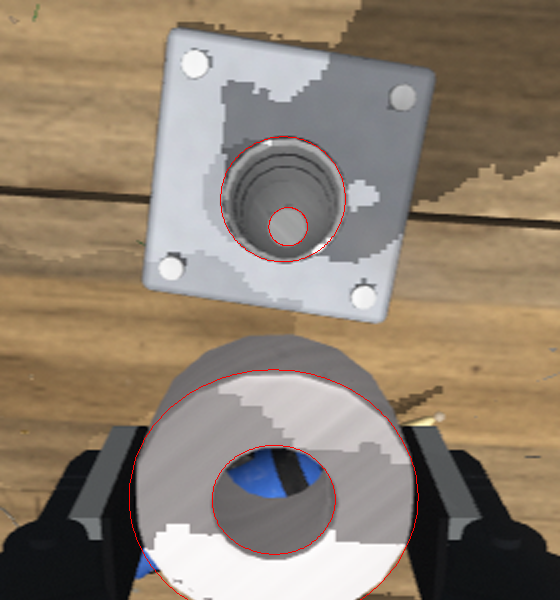

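The fits sit well: the mandrel is 0.7 mm in x and 40.3 mm in y from the collar. Moving over it and down to just above the nose.

```bash
python3 -m crank '255 0.7 20 0 0;255 0 20.3 0 0;255 0 0 -18 0;255 0 0 -18 0;255 0 0 0 0;255 0 0 0 0;255 0 0 0 0' && python3 -c "
from h import *
for i in range(4):
  s=bot.state(); print(s['tcp_pos'],s['wrist_force']); bot.snapshot('wrist')"
```

```text
clock: 7.38
tcp_pos: [0.4396, -0.1012, 0.1389]
tcp_rot: [0.685, 0.728, 0.0, 0.0]
wrist_force: [0.7, 0.7, -1.2]
width: 0.0514
grasp_force: 63.4
[ 0.43959026 -0.10123706  0.1389129 ] [ 0.73695459  0.70694899 -1.20289653]
[ 0.43981078 -0.10122605  0.13911035] [-0.37296247  0.16757033 -1.94437825]
[ 0.43991142 -0.10118685  0.13918264] [ 0.67996602  0.02052993 -2.20161118]
[ 0.43989913 -0.10113058  0.13915066] [ 0.17356856  0.10042741 -0.72146457]
```

```bash
python3 -m crank '255 -0.5 0.7 -3 0;255 0 0 -3 0;255 0 0 -3 0;255 0 0 -3 0;255 0 0 -2 0;255 0 0 -2 0;255 0 0 0 0;255 0 0 0 0'; python3 -m crank '255 0 0 -2 0;255 0 0 -2 0;255 0 0 -2 0;255 0 0 -1 0;255 0 0 -1 0;255 0 0 0 0;255 0 0 0 0'
```

```text
clock: 8.25
tcp_pos: [0.4387, -0.1002, 0.1222]
tcp_rot: [0.685, 0.729, -0.0, -0.0]
wrist_force: [-0.6, -0.5, -1.4]
width: 0.0517
grasp_force: 63.5
clock: 8.83
tcp_pos: [0.4387, -0.1001, 0.1143]
tcp_rot: [0.685, 0.729, -0.0, -0.0]
wrist_force: [-0.4, 0.2, -1.3]
width: 0.0519
grasp_force: 63.5
```

```bash
python3 -m crank '255 0 0 -1 0;255 0 0 -1 0;255 0 0 -1 0;255 0 0 -0.7 0;255 0 0 0 0;255 0 0 0 0;255 0 0 0 0'; python3 -m crank '255 0 0 -0.5 0;255 0 0 0 0;255 0 0 0 0'; python3 -m crank '255 0 0 -0.5 0;255 0 0 0 0;255 0 0 0 0'
```

```text
clock: 9.42
tcp_pos: [0.4388, -0.1001, 0.1106]
tcp_rot: [0.685, 0.729, 0.0, 0.0]
wrist_force: [-0.5, 0.4, -1.4]
width: 0.0512
grasp_force: 63.5
clock: 9.67
tcp_pos: [0.4389, -0.1001, 0.1101]
tcp_rot: [0.685, 0.729, 0.0, 0.0]
wrist_force: [0.8, 0.1, -0.8]
width: 0.052
grasp_force: 63.5
clock: 9.92
tcp_pos: [0.4389, -0.1001, 0.1097]
tcp_rot: [0.685, 0.729, 0.0, 0.0]
wrist_force: [0.4, 0.3, 0.2]
width: 0.0517
grasp_force: 63.6
```

```bash
python3 -m crank '255 0 0 -0.5 0;255 0 0 0 0;255 0 0 0 0'; python3 -m crank '255 0 0 -0.4 0;255 0 0 0 0;255 0 0 0 0'
```

```text
clock: 10.17
tcp_pos: [0.439, -0.1, 0.1092]
tcp_rot: [0.685, 0.729, 0.0, 0.0]
wrist_force: [0.6, 0.8, -0.2]
width: 0.0514
grasp_force: 63.7
clock: 10.42
tcp_pos: [0.4391, -0.1001, 0.1088]
tcp_rot: [0.685, 0.729, 0.0, 0.0]
wrist_force: [0.7, 0.1, 1.2]
width: 0.0517
grasp_force: 63.8
```

```bash
python3 -m crank '255 0 0 -0.4 0;255 0 0 0 0;255 0 0 0 0'; python3 -m crank '255 0 0 -0.4 0;255 0 0 0 0;255 0 0 0 0'
```

```text
clock: 10.67
tcp_pos: [0.4391, -0.1001, 0.1085]
tcp_rot: [0.685, 0.729, 0.0, 0.0]
wrist_force: [0.9, 1.5, 3.1]
width: 0.0516
grasp_force: 63.9
clock: 10.92
tcp_pos: [0.4391, -0.1001, 0.1081]
tcp_rot: [0.685, 0.729, 0.0, 0.0]
wrist_force: [2.4, 2.1, 4.0]
width: 0.0517
grasp_force: 64.1
```

```bash
python3 -m crank '255 0.2 0.2 -0.4 0;255 0 0 0 0;255 0 0 0 0'; python3 -m crank '255 0 0 -0.2 0;255 0 0 0 0;255 0 0 0 0;255 0 0 0 0'
```

```text
clock: 11.17
tcp_pos: [0.4392, -0.1, 0.1077]
tcp_rot: [0.685, 0.729, 0.0, 0.0]
wrist_force: [1.3, 0.1, 5.7]
width: 0.0514
grasp_force: 64.2
clock: 11.5
tcp_pos: [0.4392, -0.1, 0.1076]
tcp_rot: [0.685, 0.729, 0.0, 0.0]
wrist_force: [1.3, 1.6, 6.9]
width: 0.0519
grasp_force: 64.3
```

```bash
python3 -m crank '255 0 0 -0.2 0;255 0 0 0 0;255 0 0 0 0;255 0 0 0 0;255 0 0 0 0;255 0 0 0 0'; python3 -m crank '255 0 0 -0.1 0;255 0 0 0 0;255 0 0 0 0;255 0 0 0 0;255 0 0 0 0;255 0 0 0 0'; python3 - <<'E'
from h import *
q=bot.snapshot("scene"); w=[]
for i in range(8): bot.snapshot("top"); w.append(bot.state()["wrist_force"])
print(np.mean(w,0))
u,v=np.int32(proj([.439,-.1,.08],q))
cv2.imwrite("pics/press.png",cv2.resize(q["color"][v-60:v+60,u-75:u+75],None,fx=5,fy=5,interpolation=cv2.INTER_CUBIC))
E
```

```text
clock: 12.0
tcp_pos: [0.4393, -0.1, 0.1074]
tcp_rot: [0.685, 0.729, 0.0, 0.0]
wrist_force: [0.7, 0.9, 8.4]
width: 0.0515
grasp_force: 64.4
clock: 12.5
tcp_pos: [0.4393, -0.1, 0.1074]
tcp_rot: [0.685, 0.729, 0.0, 0.0]
wrist_force: [0.3, 1.8, 8.2]
width: 0.0517
grasp_force: 64.5
[0.5024418  1.07325586 8.42067241]
```

View pics/press.png

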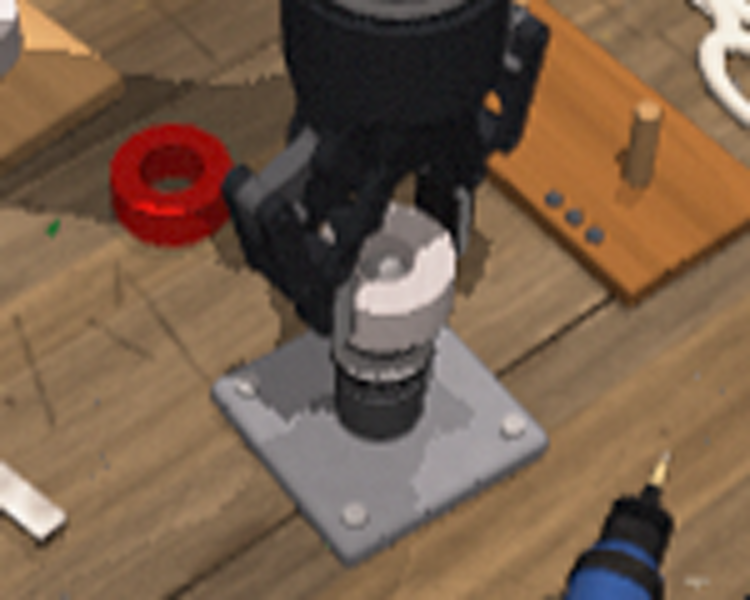

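The collar sits level at the topmost stop with the nose just inside the bore, pressed for over a second at about 9.8 N net (8.4 N plus the 1.3 N weight offset). Stop height and the measured bore (about 23 mm, against 28 and 33 for the others) agree on size 1. I'll lift it off and go to the rack.

```bash
python3 -m crank '255 0 0 2 0;255 0 0 4 0;255 0 0 10 0;255 0 0 20 0;255 0 0 25 0;255 0 0 20 0;255 0 0 0 0;255 0 0 0 0'; python3 -m crank '255 23 23 0 -7;255 23 23 0 -7;255 23 23 0 -7;255 23 23 0 -7;255 23 23 0 0;255 20 20 0 0;255 0 0 0 0;255 0 0 0 0;255 0 0 0 0;255 0 0 0 0'
python3 - <<'E'
from h import *
st=bot.state(); p=bot.snapshot("wrist"); im=p["color"].copy()
print(st["tcp_pos"],st["wrist_force"])
for k in ("post_1","post_2","post_3"):
  for d in bot.spot_point(k,p)[:3]:
    print(k,d["uv"],round(d["confidence"],2),np.round(at_z(d["uv"],.014,p,st),4))
cv2.imwrite("pics/w4.png",im)
E
```

```text
clock: 13.62
tcp_pos: [0.4387, -0.0999, 0.1887]
tcp_rot: [0.685, 0.729, 0.001, 0.0]
wrist_force: [-0.6, 0.1, -2.5]
width: 0.0514
grasp_force: 64.1
clock: 14.45
tcp_pos: [0.5725, 0.0336, 0.1871]
tcp_rot: [0.841, 0.54, -0.001, -0.0]
wrist_force: [-0.4, -0.7, -1.1]
width: 0.0515
grasp_force: 64.1
[0.57247336 0.03360801 0.18713064] [-0.38626411 -0.71989826 -1.11456206]
post_1 [370.0, 232.2] 0.7 [0.6077 0.0057 0.014 ]
post_1 [406.3, 317.1] 0.68 [ 0.6074 -0.0812  0.014 ]
post_1 [331.4, 131.8] 0.56 [0.6111 0.0927 0.014 ]
post_2 [370.0, 232.2] 0.7 [0.6077 0.0057 0.014 ]
post_2 [406.3, 317.1] 0.68 [ 0.6074 -0.0812  0.014 ]
post_2 [331.4, 131.8] 0.56 [0.6111 0.0927 0.014 ]
post_3 [370.0, 232.2] 0.7 [0.6077 0.0057 0.014 ]
post_3 [406.3, 317.1] 0.68 [ 0.6074 -0.0812  0.014 ]
post_3 [331.4, 131.8] 0.56 [0.6111 0.0927 0.014 ]
```

View pics/w4.png

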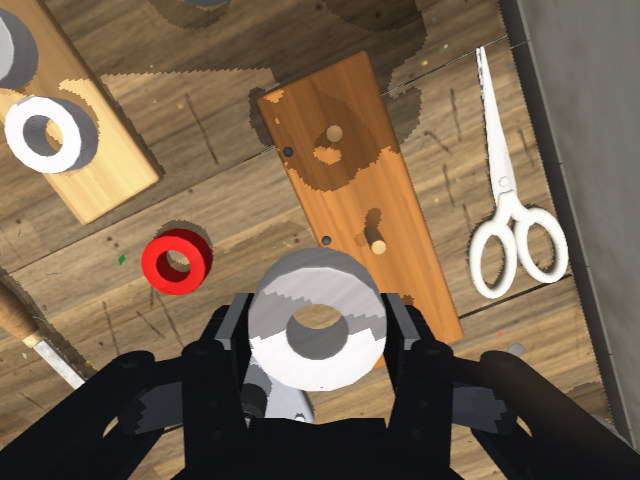

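The post with one nail head (288,152) is the far one, its top at (335,132); the next post (378,247) shows one of its two nails at (326,240), the rest hidden by the collar.

```bash
python3 - <<'E'
from h import *
st=bot.state(); p=bot.snapshot("wrist")
for uv in ((334.5,133),(378,247.5)): print(at_z(uv,.059,p,st))
for uv in ((288,152),(326,240)): print("nail",at_z(uv,.018,p,st))
zt=st["tcp_pos"][2]+.0016
for uv in ((317,331),): print("collar bore",at_z(uv,zt,p,st),st["tcp_pos"])
E
```

```text
[0.61277804 0.09321019 0.059     ]
[0.60932778 0.00771551 0.059     ]
nail [0.57568197 0.09385148 0.018     ]
nail [0.57327768 0.01652857 0.018     ]
collar bore [0.57374684 0.03518141 0.18966792] [0.57347955 0.03429573 0.18806792]
```

```bash
python3 -m crank '255 19 29 0 0;255 19.3 29.2 0 0;255 0 0 -30 0;255 0 0 -30 0;255 0 0 -30 0;255 0 0 0 0;255 0 0 0 0;255 0 0 0 0'
python3 - <<'E'
from h import *
st=bot.state(); p=bot.snapshot("wrist"); q=bot.snapshot("scene")
a=cv2.resize(p["color"][220:420,200:440],None,fx=1.6,fy=1.6)
u,v=np.int32(proj([.612,.093,.06],q)); b=cv2.resize(q["color"][v-50:v+50,u-60:u+60],(384,320))
cv2.imwrite("pics/w5.png",np.hstack([a,b])); print(st["tcp_pos"],st["wrist_force"])
E
```

```text
clock: 15.37
tcp_pos: [0.6133, 0.0929, 0.0996]
tcp_rot: [0.841, 0.541, 0.001, 0.0]
wrist_force: [-0.1, -0.6, -0.3]
width: 0.0516
grasp_force: 64.0
[0.61329987 0.09287891 0.09962783] [-0.11235522 -0.5895717  -0.28343812]
```

View pics/w5.png

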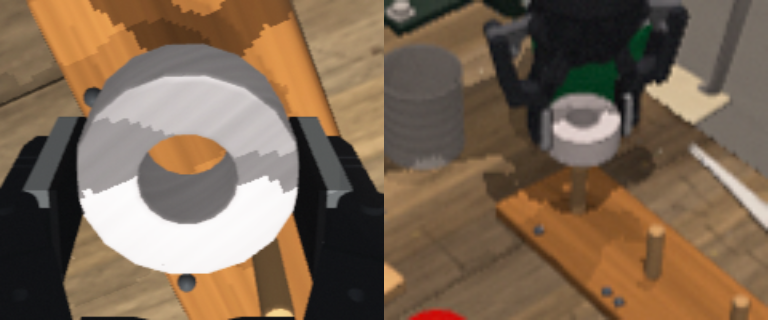

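The collar hangs right over the one-nail post, with a single nail left of it and two by the next post. Lowering.

```bash
python3 -m crank '255 -1 0 -10 0;255 0 0 -8 0;255 0 0 -8 0;255 0 0 0 0;255 0 0 0 0'; python3 -m crank '255 0 0 -8 0;255 0 0 -8 0;255 0 0 -8 0;255 0 0 -6 0;255 0 0 -3 0;255 0 0 0 0;255 0 0 0 0;255 0 0 0 0'
```

```text
clock: 15.88
tcp_pos: [0.6106, 0.0932, 0.0712]
tcp_rot: [0.841, 0.541, -0.001, -0.0]
wrist_force: [0.6, 0.2, -1.0]
width: 0.0515
grasp_force: 64.1
clock: 16.55
tcp_pos: [0.6115, 0.0933, 0.0393]
tcp_rot: [0.841, 0.541, 0.0, 0.0]
wrist_force: [0.2, 0.2, -0.8]
width: 0.0514
grasp_force: 64.1
```

```bash
python3 -m crank '255 0 0 -1 0;255 0 0 -1 0;255 0 0 0 0;255 0 0 0 0'; python3 -m crank '170 0 0 0 0;120 0 0 0 0;80 0 0 0 0;0 0 0 0 0;0 0 0 0 0;0 0 0 0 0;0 0 0 0 0;0 0 0 0 0;0 0 0 0 0'
```

```text
clock: 16.88
tcp_pos: [0.6112, 0.0934, 0.0371]
tcp_rot: [0.841, 0.541, 0.0, -0.0]
wrist_force: [-0.0, -0.5, -1.9]
width: 0.0516
grasp_force: 64.1
clock: 17.63
tcp_pos: [0.6113, 0.0933, 0.037]
tcp_rot: [0.841, 0.541, 0.0, -0.0]
wrist_force: [0.2, -0.7, -0.1]
width: 0.0855
grasp_force: 0.0
```

Released. Rising straight up, then backing off and looking.

```bash
python3 -m crank '0 0 0 10 0;0 0 0 25 0;0 0 0 35 0;0 0 0 40 0;0 0 0 40 0;0 -25 -30 10 0;0 -25 -30 0 0;0 0 0 0 0;0 0 0 0 0;0 0 0 0 0'
python3 - <<'E'
from h import *
st=bot.state(); p=bot.snapshot("wrist"); q=bot.snapshot("scene"); t=bot.snapshot("top")
for d in bot.spot_point("collar_a",p)[:5]: print(d["uv"],round(d["confidence"],2),np.round(at_z(d["uv"],.014,p,st),4))
for n,pp in (("scene",q),("top",t)):
  for d in bot.spot_point("collar_a",pp)[:6]: print(n,np.round(at_z(d["uv"],.014,pp),3))
u,v=np.int32(proj([.612,.093,.03],q)); b=cv2.resize(q["color"][v-45:v+45,u-45:u+45],(320,320))
cv2.imwrite("pics/w6.png",np.hstack([cv2.resize(p["color"],(427,320)),b])); print(st["tcp_pos"],st["wrist_force"])
E
```

```text
clock: 18.47
tcp_pos: [0.5614, 0.0336, 0.1976]
tcp_rot: [0.841, 0.541, 0.001, -0.0]
wrist_force: [1.4, 0.2, 0.3]
width: 0.0858
grasp_force: 0.0
[341.9, 124.3] 0.86 [0.6107 0.0945 0.014 ]
[84.9, 132.3] 0.86 [0.4215 0.174  0.014 ]
[199.9, 249.1] 0.75 [0.4561 0.0502 0.014 ]
[27.4, 44.2] 0.56 [0.4191 0.2448 0.014 ]
scene [0.439 0.251 0.014]
scene [0.427 0.189 0.014]
scene [0.611 0.091 0.014]
scene [0.303 0.256 0.014]
top [0.44  0.054 0.014]
[0.56141122 0.0335679  0.1976479 ] [1.44026046 0.15692449 0.29587174]
```

View pics/w6.png

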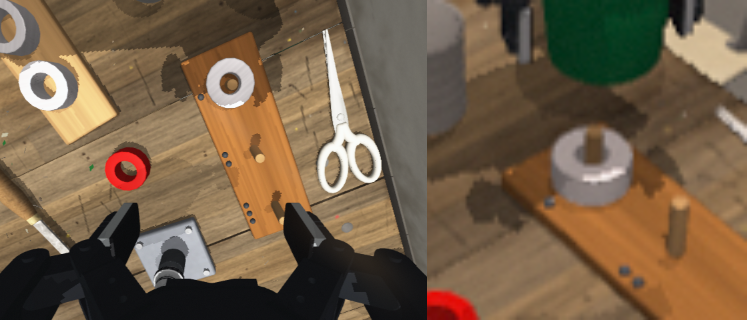

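The collar lies flat round the one-nail post at (230,84), the others are where they were, and the gripper is clear.

```bash
python3 -c "
from plant import bot
print(bot.close_job())"
```

```text
the job is handed in; nothing more can be done
None
```

The head collar was pressed home on the mandrel at about 10 N and now lies flat round the one-nail post, and the job is handed in; size 1 comes from the stop height and the measured 23 mm bore, because the groove mark itself could not be made out in the picture.

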